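# Close the stain tub and clip its label holder to the shelf lip

## Robot

A 6-joint arm with a two-finger parallel gripper is mounted at the origin on the work surface. World frame = base frame: x ahead of the robot, y to its left, z up, the work surface at z = 0. Lengths are in m, angles in degrees, forces in N, time in s.
With the tool pointing down it reaches from about 0.375 to 0.9 m from the base axis. Payload 3.1 kg.
Tool frame: the origin (TCP) lies on the front face of the gripper's body, between the roots of the fingers; the fingertips stand 70 mm ahead of it and the grasp point (between the pads) lies 51 mm ahead of it (bot.tip_extent is the distance from the TCP to the fingertips, in m); z points along the fingers, x is the direction in which the jaws open and shut, and the axes are right-handed (so a half turn about z gives the same grasp; the last joint's range is limited). The gripper opens to 87 mm and grips with 3 to 60 N. Pads are 19 mm wide; open, the fingers measure 117 mm over their backs; the gripper's body (75 mm by 190 mm) begins 51 mm behind the grasp point.
Start: joints at [-81.389, 30.224, 82.088, -0, 67.689, -10.227], TCP at [0.202, -0.591, 0.292] pointing down, gripper open.
Joint ranges: [-176.69, 176.69], [-43.24, 126.21], [12.49, 139.97], [-82, 262], [0, 151.66], [-163.58, 163.58]. Speed limits (degrees/s): [159.86, 159.86, 180, 180, 180, 180].

## Interface

Orientations are given as a 3x3 rotation matrix whose columns are the frame's x, y, z axes.
In Python, from rig import bot, viewer, ticket gives the robot as it stands. The module is installed in compiled form; this text tells all that it offers.
- The arm moves only by the tool arm_command, never from a script. Its argument "targets" is a list of rows, each an object with "rot": the turn, a rotation vector about the tool's x, y, z in degrees, a list of three; "offset": the shift along the tool's x, y, z in cm, a list of three; "gripper": the closure, from 0 (fully open) to 1 (shut). A call has 1 to 8 rows; each row is the pose to reach, as a shift and turn from the pose commanded when the call began, along the tool's axes at that moment; what a row does not reach only later rows make up. A row lasts 1/10 s, in which the tool goes at most 50 mm and 8.59 degrees, less where a joint would pass 70% of its speed; a pose out of reach is approached as far as the arm can. A call with a gripper value outside its range is refused whole. The fingers move at their own pace and stop on an object; the grip force is fixed at half the most. Time passes only in rows, so rows that repeat a pose let the fingers close. It gives the time, the measured TCP pose, the force and the opening at its end, in the units of the state.
- bot.read_state(): the state, without advancing time (a new reading comes with each control period).
- viewer.capture(name): name is "side" or "top"; returns a dict with "frame" (384x512x3 uint8, red, green, blue), "fx", "fy", "cx", "cy" (pixels), "view" (4x4, takes a point from world to camera coordinates). Camera axes: x right, y down, z forward; pixel columns grow to the right and rows downward; lengths in m; the calibration is good to about 2 mm. A picture is of the moment at which its call begins. There is no depth.
- ticket.hand_in(): hands the job in, once; it reports no verdict.
The state is a dict: "time_s": time; "joint_positions": joint angles; "qvel": joint speeds; "tau": joint torques, N m; "position": TCP position; "tcp_rot": TCP orientation; "force": force on the tool from outside, world axes, zero at the start; "moment": the same for the moment, N m; "opening": opening from 0.0 (shut) to 1.0 (fully open).
Only numpy, scipy, OpenCV 4.12 (cv2) and the standard library are available. Lean on these libraries where they do the work, as an engineer would, in place of code of your own. Each camera call takes 0.05 s, during which the arm holds its last target. There are 200 camera calls.

## Task

Someone left the lid of the round stain tub on the bench shelf sitting loose: first press it down until it is seated level all round. Then take the white label holder from the bench and push it down over the shelf's front lip, centred in front of that tub, ticket face outwards and tongue behind the lip, until it is fully home. Finish while still holding it there, pressed down firmly with about a kilo of push so that its tape takes, and leave the tub and the other containers where they stand.

Things in the scene. Friction and masses are not known exactly. Their poses are not given: they have to be found in the camera images.
- lip: upstand lip along the front of a low white sheet-steel bench shelf (178 deep, 380 wide, board top 70 above the bench): 4 thick, 380 long, 32 above the board, top edge rolled to 5 thick. Origin: middle of its top edge, 102 above the bench. x points into the shelf towards the containers (away from the robot), y along the lip, z up
- holder: white plastic label holder, an upside-down U standing on the bench: 20 deep (x), 70 wide (y), 50 high, 50 g. Origin: centre of its underside. -x side: ticket face (4 thick, 70 wide, paper card), towards the robot; +x side: tongue (4 thick, 50 wide); between them a slot 12 wide, 28 deep, open below. Top 22: solid grip. Home, its origin is 28 below the lip's top. Left or right of the shelf
- tongue (a point): middle of the lower edge of the holder's tongue, 8 to the +x side of the holder's origin
- tub: round white plastic tub on the shelf, about 0.45 kg: 80 across, 76 high, with a neck 75 across over its top 20 and four sprung snap beads around it. Origin: centre of its underside; axes parallel to the lip's at the start. It may stand at the left, middle or right of the shelf, its axis about 105 behind the lip
- lid: round grey press-on lid of the tub, 88 across, 20 high (top 4 thick, skirt 16 deep). Origin: centre of the skirt's lower edge, so the lid's top is 20 above it. It lies loose on the beads with its origin 69 above the tub's underside; seated it is at 60 (top 80 above the tub's underside, about 8.5 mm lower than loose). Pressing it home takes 5 to 15 N
- canister: bystander: clear square canister on the shelf, 76 x 76, 99 high with its white lid. Origin: centre of its underside
- bottle: bystander: glass bottle with a blue cap on the shelf, 66 across, 140 high. Origin: centre of its underside
- beaker: bystander: glass beaker on the bench on the other side of the shelf from the holder, 68 across, 85 high. Origin: centre of its underside
- strip (a joint): sprung steel strip behind the lip, 360 long: at 0 its face stands 3 behind the lip's back; it ends 21 above the board and its top 9 flares back 30 degrees as a lead-in. Value: how far (m) it is pushed back from the lip, up to 0.010, against 1 to 7 N. A tongue feels 2 to 8 N while it parts the strip, 17 to 7 before home, then slides easily to a hard stop
Not all that is in view belongs to the job. Of the things that look like the holder, take the one that is farthest to the robot's right at the start. There is more than one size of the lid; the one meant has the size given above.

How it is judged (in metres and radians):
On the way, in this order (a step that is already met when the one before it is completed fails the run):
1. the lid is pressed down level onto the tub (z of lid in the frame of tub below 0.0618 m and angle between the z axis of lid and the z axis of tub, either way round below 0.04 rad), for 0.2 s.
2. the label holder is home on the lip (z of holder in the frame of lip between -0.032 and -0.0255 m and x of tongue in the frame of lip between 0.001 and 0.018 m and x of holder in the frame of lip between -0.008 and 0.008 m and y of holder in the frame of tub between -0.02 and 0.02 m and angle between the z axis of holder and the z axis of lip, either way round below 0.1 rad), for 0.2 s.
At the end, for the whole second after the job is handed in: Lid within 2 mm of seated and level (0.04 rad); holder within 2.5 mm of home on the lip, tongue behind it, face outwards, within 20 mm of the tub's middle along the lip; fingers on the holder, which presses on the lip with more than 5 N through the last second (all of step 1 and all of step 2 and z of lid in the frame of tub above 0.057 m and horizontal distance between lid and tub below 0.006 m and angle between tub's own z axis and vertical below 0.05 rad and contact force between holder and lip above 5 N and contact force between the fingers and holder above 2 N); the arm keeps its last pose, push and grip.
It fails at once if a neighbouring container is shifted by more than 30 mm or tipped (distance of any of canister, bottle, beaker from where it was at the start of the episode above 0.03 m or angle between any of canister, bottle, beaker's own z axis and vertical above 0.35 rad).
It fails at once if the tub is shifted by more than 30 mm or tipped (distance of tub from where it was at the start of the episode above 0.03 m or angle between tub's own z axis and vertical above 0.35 rad).
It also fails if it takes over 51 s, if anything falls off the work surface, if the arm or the gripper's body presses on something with over 40 N, if the wrist force passes 120 N, or if a joint passes its speed limit or range.

## Working session

There is one attempt and no reset: what is moved stays moved. The work goes in short steps, Python scripts to look and compute and a tool call to move; the robot and the scene stay as the last step left them, time stands still between calls to the robot, and variables do not carry over. Pictures are saved under pics/ and viewed, about 8 in all and at most 12, crops included, and the job is handed in when it is done.

Besides the shell and the picture viewer there is one more tool, called after ">>>" as a command line: name --argument value ..., lists and objects as JSON in quotes. arm_command: Moves the arm, as the interface text tells. Its arguments: {"type":"object","properties":{"targets":{"type":"array"}},"required":["targets"]}

```bash
mkdir -p pics; cat > h.py <<'E'
import numpy as np, cv2
from rig import bot, viewer, ticket
def cap(n,f=None):
    d=viewer.capture(n)
    if f: cv2.imwrite('pics/'+f,d['frame'][:,:,::-1])
    return d
def ray(d,u,v):
    V=np.array(d['view']);R=V[:3,:3];o=-R.T@V[:3,3]
    return o,R.T@np.array([(u-d['cx'])/d['fx'],(v-d['cy'])/d['fy'],1])
def onz(d,u,v,z):
    o,r=ray(d,u,v);return o+r*(z-o[2])/r[2]
def proj(d,p):
    V=np.array(d['view']);c=V[:3,:3]@np.array(p)+V[:3,3]
    return np.array([d['fx']*c[0]/c[2]+d['cx'],d['fy']*c[1]/c[2]+d['cy']])
def tri(d1,a,d2,b):
    o1,r1=ray(d1,*a);o2,r2=ray(d2,*b)
    s=np.linalg.lstsq(np.c_[r1,-r2],o2-o1,rcond=None)[0]
    p,q=o1+s[0]*r1,o2+s[1]*r2
    return (p+q)/2,np.linalg.norm(p-q)
E
python3 - <<'E'
from h import *
import json
a=cap('top');b=cap('side')
for d in(a,b):
    o,r=ray(d,256,192);print(d['fx'],d['cx'],d['cy'],o.round(3),(r/np.linalg.norm(r)).round(2))
cv2.imwrite('pics/top0.png',a['frame'][:,:,::-1]);cv2.imwrite('pics/side0.png',b['frame'][:,:,::-1])
print(bot.read_state(),bot.tip_extent)
E
```

```text
401.11071041193986 252.42800305502598 188.6336018259886 [0.325 0.015 1.185] [ 0.21 -0.02 -0.98]
491.1603360126755 253.97971954506662 186.36143265157867 [0.156 0.882 0.714] [ 0.34 -0.77 -0.54]
{'time_s': 0.1, 'joint_positions': array([-8.13881887e+01,  3.02722240e+01,  8.21476106e+01,  1.84847445e-03,
        6.76895756e+01, -1.02263154e+01]), 'qvel': array([-0.03443127, -0.18603246, -0.15505689,  0.01282221,  0.01765074,
       -0.04650963]), 'tau': array([-4.52371614e-04, -4.40984452e+01, -1.77151144e+01,  6.34051720e-02,
        5.33385691e-02, -3.58176840e-05]), 'position': array([ 0.20177653, -0.5909915 ,  0.2913925 ]), 'tcp_rot': array([[ 3.22883700e-01, -9.46438614e-01, -2.56426714e-04],
       [-9.46436794e-01, -3.22883592e-01,  1.89250747e-03],
       [-1.87393812e-03, -3.68368137e-04, -9.99998176e-01]]), 'force': array([-0.1976825 , -0.07415181, -0.09169179]), 'moment': array([-0.01814751,  0.11288876, -0.02557433]), 'opening': 1.0027699196955449} 0.0697
```

View pics/top0.png

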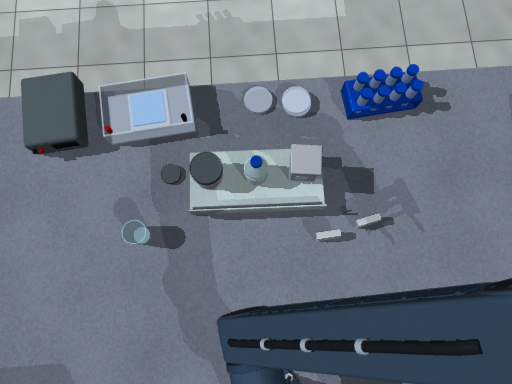

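View pics/side0.png

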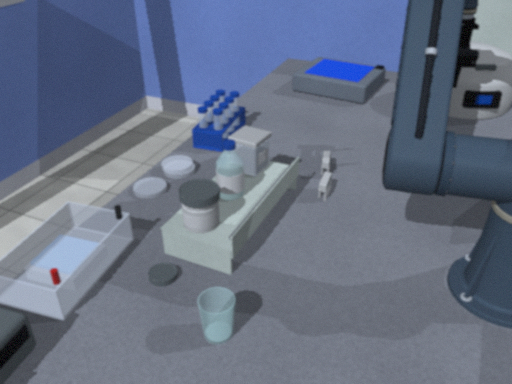

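The top view has two holder-like white things, at (328,235) and (369,220). The one at (369,220) is farther to the robot's right, so I choose it. The tub with its grey lid is at (207,168); the small dark disc at (171,174) is the decoy lid. I'll check the choice in a close crop.

```bash
python3 - <<'E'
from h import *
a=cap('top');b=cap('side')
def z(f,x0,y0,x1,y1,k):return cv2.resize(f[y0:y1,x0:x1,::-1],None,fx=k,fy=k,interpolation=cv2.INTER_CUBIC)
A=z(a['frame'],180,140,400,250,3.6)
cc=np.hstack([z(b['frame'],150,140,350,290,2.6)[:, :520],z(b['frame'],300,140,345,205,4)[:390]]) if 0 else z(b['frame'],155,135,350,275,4)
cv2.imwrite('pics/c1.png',A);cv2.imwrite('pics/c2.png',cc);print(A.shape,cc.shape)
for n,uv,h in[('lid',(206.5,168),.159),('bottle',(256,161),.21),('H1',(369,220),.05),('H2',(328,235),.05),('beaker',(134,232),.085),('lipL',(190,213),.102),('lipR',(325,206),.102)]:
    print(n,onz(a,*uv,h).round(4))
E
```

```text
(396, 792, 3) (560, 780, 3)
lid [0.6227 0.1166 0.159 ]
bottle [ 0.6179 -0.0143  0.21  ]
H1 [ 0.4694 -0.3284  0.05  ]
H2 [ 0.4348 -0.207   0.05  ]
beaker [0.4755 0.33   0.085 ]
lipL [0.5149 0.1725 0.102 ]
lipR [ 0.5093 -0.1973  0.102 ]
```

View pics/c1.png

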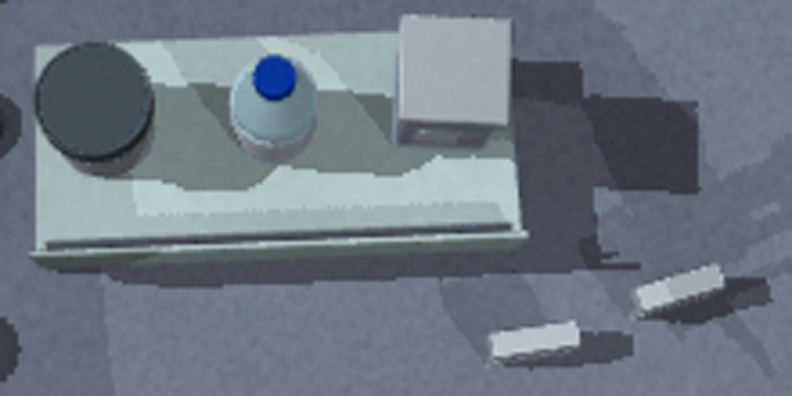

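View pics/c2.png

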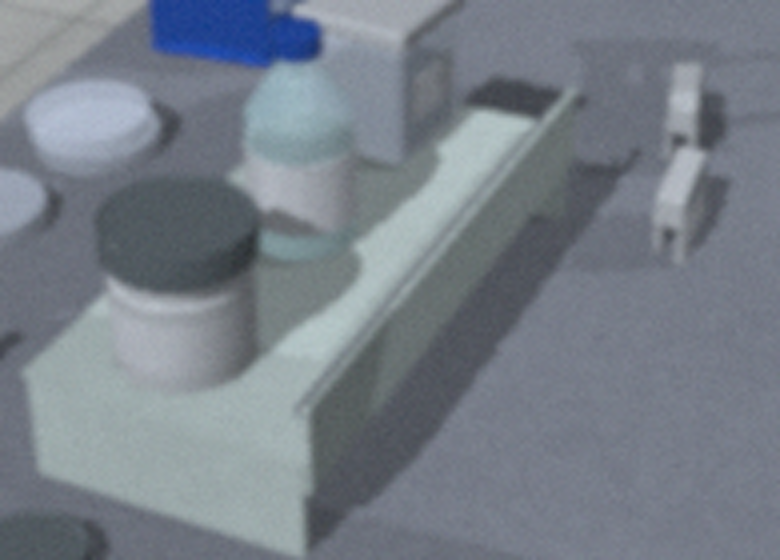

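The crops show holder H1 around top-view pixel (369,220), turned slightly, with its slot ends visible; H2 is nearer the robot and to its left. The lid is at crop (95,100), and the lip runs from crop (32,255) to (525,235). Next I'll measure with masks.

```bash
python3 - <<'E'
from h import *
a=cap('top')
g=cv2.cvtColor(a['frame'],cv2.COLOR_RGB2GRAY).astype(int)
def rect(x0,y0,x1,y1,t,z):
    m=(g[y0:y1,x0:x1]>t).astype(np.uint8)
    n,l,s,c=cv2.connectedComponentsWithStats(m);i=1+np.argmax(s[1:,4])
    v,u=np.where(l==i);P=np.array([onz(a,x+x0,y+y0,z)[:2] for x,y in zip(u,v)],np.float32)
    r=cv2.minAreaRect(P*1000);bx=cv2.boxPoints(r);e=bx[1]-bx[0],bx[2]-bx[1]
    L=max(e,key=np.linalg.norm);print(len(u),'c',P.mean(0).round(4),r,'long-axis ang',np.degrees(np.arctan2(L[1],L[0])).round(1))
for t in(150,175):
    rect(350,208,390,232,t,.05);rect(310,225,345,246,t,.05)
# lid
x0,y0,x1,y1=182,145,232,192
m=((g[y0:y1,x0:x1]<85)).astype(np.uint8)
n,l,s,c=cv2.connectedComponentsWithStats(m);i=1+np.argmax(s[1:,4]);v,u=np.where(l==i)
print(s[i]); hull=cv2.convexHull(np.c_[u,v].astype(np.float32).reshape(-1,1,2)).reshape(-1,2)
W=np.array([onz(a,x+x0,y+y0,.159)[:2] for x,y in hull],np.float32);print('lid box',W.min(0),W.max(0),cv2.minEnclosingCircle(W*1000))
# lip: front edge = strongest drop bright->dark scanning each column
pts=[]
for u in range(196,322,3):
    col=g[198:222,u];print(u,col.tolist()) if u in(220,298) else 0
E
```

```text
151 c [ 0.4717 -0.3272] ((471.8213806152344, -327.3916320800781), (17.598793029785156, 69.07393646240234), 12.623114585876465) long-axis ang -77.4
158 c [ 0.4385 -0.2081] ((438.50994873046875, -208.12896728515625), (17.961069107055664, 68.80702209472656), 4.803747653961182) long-axis ang -85.2
54 c [ 0.467  -0.3064] ((467.2652282714844, -307.40814208984375), (16.92884063720703, 26.38511848449707), 14.307015419006348) long-axis ang -75.7
152 c [ 0.4383 -0.2086] ((438.4256896972656, -208.482666015625), (17.749235153198242, 68.11880493164062), 4.834437370300293) long-axis ang -85.2
[  7   7  34  37 912]
lid box [0.56734484 0.07524779] [0.66782093 0.16288643] ((617.2619018554688, 115.89749145507812), 51.21012878417969)
220 [200, 185, 180, 182, 180, 181, 179, 155, 97, 76, 109, 155, 87, 71, 92, 80, 76, 76, 78, 76, 74, 118, 122, 119]
298 [174, 174, 174, 175, 156, 89, 76, 144, 178, 111, 94, 92, 78, 78, 76, 77, 77, 74, 75, 116, 122, 120, 120, 115]
```

```bash
cat >> h.py <<'E'
from scipy.spatial.transform import Rotation as Ro
def plan(p,yaw):
    "cm / deg in present tool axes to TCP p, pointing down, tool x at yaw"
    s=bot.read_state();R=np.array(s['tcp_rot']);c,n=np.cos(np.radians(yaw)),np.sin(np.radians(yaw))
    T=np.array([[c,n,0],[n,-c,0],[0,0,-1]])
    print('off',(R.T@(np.array(p)-s['position'])*100).round(2),'rot',Ro.from_matrix(R.T@T).as_rotvec(degrees=True).round(2),'t',s['time_s'])
E
python3 - <<'E'
from h import *
a=cap('top')
g=cv2.cvtColor(a['frame'],cv2.COLOR_RGB2GRAY).astype(float)
P=[];U=[]
for u in range(200,320):
    v0=int(round(208.9-(u-220)*.037));v=np.arange(v0-2,v0+3);w=np.clip(g[v,u]-95,0,None)
    if w.sum()>0:
        vv=(w*v).sum()/w.sum();P.append(onz(a,u,vv,.102)[:2])
P=np.array(P);k=np.polyfit(P[:,1],P[:,0],1);print('x=%.4f*y+%.4f'%tuple(k),'res',np.std(P[:,0]-np.polyval(k,P[:,1])),'at .119',np.polyval(k,.119),'yaw',-np.degrees(np.arctan(k[0])))
plan([.62,.119,.32],0)
E
```

```text
x=0.0273*y+0.5184 res 0.00021669990153070447 at .119 0.5216407949797103 yaw -1.5657167952114408
off [-53.73 -62.51  -2.76] rot [-3.000e-02  3.000e-02 -7.117e+01] t 0.3
```

>>> arm_command --targets '[{"offset":[0,0,-3],"rot":[0,0,0],"gripper":1},{"offset":[-53.7,-62.5,-3],"rot":[0,0,-71],"gripper":1},{"offset":[-53.7,-62.5,-3],"rot":[0,0,-71],"gripper":1},{"offset":[-53.7,-62.5,-3],"rot":[0,0,-71],"gripper":1},{"offset":[-53.7,-62.5,-3],"rot":[0,0,-71],"gripper":1},{"offset":[-53.7,-62.5,-3],"rot":[0,0,-71],"gripper":1},{"offset":[-53.7,-62.5,-3],"rot":[0,0,-71],"gripper":1},{"offset":[-53.7,-62.5,-3],"rot":[0,0,-71],"gripper":1}]'

```text
time_s: 1.1
position: [0.3801, -0.2881, 0.3225]
tcp_rot: [[0.983, -0.185, 0.001], [-0.185, -0.983, -0.0], [0.001, 0.0, -1.0]]
force: [1.4, -0.8, -0.9]
opening: 0.356
```

```bash
python3 -c "
from h import *
plan([.624,.119,.32],-1.6)"
```

```text
off [ 16.42 -44.53   0.24] rot [ 0.02 -0.03 -9.08] t 1.1
```

>>> arm_command --targets '[{"offset":[16.4,-44.5,0],"rot":[0,0,-9],"gripper":1},{"offset":[16.4,-44.5,0],"rot":[0,0,-9],"gripper":1},{"offset":[16.4,-44.5,0],"rot":[0,0,-9],"gripper":1},{"offset":[16.4,-44.5,0],"rot":[0,0,-9],"gripper":1},{"offset":[16.4,-44.5,0],"rot":[0,0,-9],"gripper":1},{"offset":[16.4,-44.5,0],"rot":[0,0,-9],"gripper":1},{"offset":[16.4,-44.5,0],"rot":[0,0,-9],"gripper":1},{"offset":[16.4,-44.5,0],"rot":[0,0,-9],"gripper":1}]'

```text
time_s: 1.9
position: [0.5876, 0.0542, 0.3224]
tcp_rot: [[0.999, -0.035, 0.0], [-0.035, -0.999, -0.0], [0.0, 0.0, -1.0]]
force: [1.0, -1.7, -0.3]
opening: 0.001
```

>>> arm_command --targets '[{"offset":[0,0,0],"rot":[0,0,0],"gripper":1},{"offset":[0,0,0],"rot":[0,0,0],"gripper":1},{"offset":[0,0,0],"rot":[0,0,0],"gripper":1}]'

```text
time_s: 2.2
position: [0.5861, 0.0514, 0.322]
tcp_rot: [[0.999, -0.035, -0.001], [-0.035, -0.999, -0.0], [-0.001, 0.0, -1.0]]
force: [0.4, 0.3, -0.4]
opening: 0.007
```

```bash
python3 -c "
from h import *
plan([.624,.119,.24],-1.6)
a=cap('top');b=cap('side')
k=2
A=cv2.resize(a['frame'][130:260,130:330,::-1],None,fx=2,fy=2,interpolation=2);B=cv2.resize(b['frame'][100:280,130:330,::-1],None,fx=2,fy=2,interpolation=2)
cv2.imwrite('pics/m1.png',np.vstack([A,B]))
s=bot.read_state();p=np.array(s['position'])
for d in(a,b):print(proj(d,p-[0,0,.07]),proj(d,[.624,.119,.159]))"
```

```text
off [ 3.55 -6.9   8.19] rot [ 0.03  0.07 -0.43] t 2.2
[230.14360819 170.26052779] [205.56143799 167.6034988 ]
[227.64675946 138.87114138] [198.90585217 188.24358711]
```

View pics/m1.png

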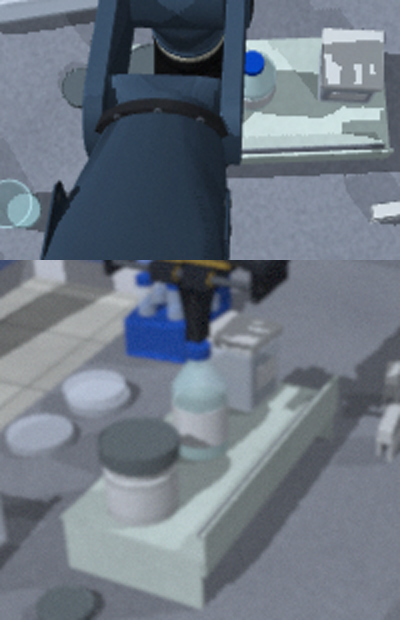

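The side view shows the closed fingertips at crop (197,342), predicted (195,338). The lid top is at (138,434), predicted (138,436), so the calibration agrees.

>>> arm_command --targets '[{"offset":[3.6,-6.9,0],"rot":[0,0,0],"gripper":1},{"offset":[3.6,-6.9,0],"rot":[0,0,0],"gripper":1},{"offset":[3.6,-6.9,4],"rot":[0,0,0],"gripper":1},{"offset":[3.6,-6.9,8],"rot":[0,0,0],"gripper":1},{"offset":[3.6,-6.9,8.7],"rot":[0,0,0],"gripper":1},{"offset":[3.6,-6.9,8.9],"rot":[0,0,0],"gripper":1},{"offset":[3.6,-6.9,9.1],"rot":[0,0,0],"gripper":1},{"offset":[3.6,-6.9,9.3],"rot":[0,0,0],"gripper":1}]'

```text
time_s: 3.1
position: [0.6265, 0.1193, 0.2315]
tcp_rot: [[0.999, -0.036, 0.004], [-0.036, -0.999, 0.0], [0.004, -0.0, -1.0]]
force: [0.1, -0.3, -0.3]
opening: 0.006
```

>>> arm_command --targets '[{"offset":[0,0,0.2],"rot":[0,0,0],"gripper":1},{"offset":[0,0,0.3],"rot":[0,0,0],"gripper":1}]'

```text
time_s: 3.3
position: [0.6261, 0.1197, 0.2284]
tcp_rot: [[0.999, -0.035, 0.003], [-0.035, -0.999, -0.0], [0.003, 0.0, -1.0]]
force: [-1.9, -0.8, 8.3]
opening: 0.003
```

>>> arm_command --targets '[{"offset":[0,0,0.15],"rot":[0,0,0],"gripper":1},{"offset":[0,0,0.3],"rot":[0,0,0],"gripper":1},{"offset":[0,0,0.4],"rot":[0,0,0],"gripper":1},{"offset":[0,0,0.5],"rot":[0,0,0],"gripper":1},{"offset":[0,0,0.5],"rot":[0,0,0],"gripper":1}]'

```text
time_s: 3.8
position: [0.6278, 0.1198, 0.2247]
tcp_rot: [[0.999, -0.035, 0.009], [-0.035, -0.999, -0.0], [0.009, -0.0, -1.0]]
force: [1.0, -0.4, 6.7]
opening: 0.008
```

>>> arm_command --targets '[{"offset":[0,0,0.15],"rot":[0,0,0],"gripper":1},{"offset":[0,0,0.3],"rot":[0,0,0],"gripper":1},{"offset":[0,0,0.3],"rot":[0,0,0],"gripper":1}]'

```text
time_s: 4.1
position: [0.6274, 0.1198, 0.2223]
tcp_rot: [[0.999, -0.035, 0.008], [-0.035, -0.999, -0.0], [0.008, 0.0, -1.0]]
force: [-1.0, 0.1, 11.0]
opening: 0.008
```

>>> arm_command --targets '[{"offset":[0,0,0.2],"rot":[0,0,0],"gripper":1},{"offset":[0,0,0.35],"rot":[0,0,0],"gripper":1},{"offset":[0,0,0.35],"rot":[0,0,0],"gripper":1},{"offset":[0,0,0.35],"rot":[0,0,0],"gripper":1}]'

```text
time_s: 4.5
position: [0.627, 0.1198, 0.2202]
tcp_rot: [[0.999, -0.034, 0.007], [-0.034, -0.999, -0.0], [0.007, 0.0, -1.0]]
force: [-4.2, -0.1, 18.6]
opening: 0.005
```

>>> arm_command --targets '[{"offset":[0,0,0.15],"rot":[0,0,0],"gripper":1},{"offset":[0,0,0.3],"rot":[0,0,0],"gripper":1},{"offset":[0,0,0.3],"rot":[0,0,0],"gripper":1}]'

```text
time_s: 4.8
position: [0.627, 0.1198, 0.22]
tcp_rot: [[0.999, -0.034, 0.008], [-0.034, -0.999, -0.001], [0.008, 0.0, -1.0]]
force: [-9.4, -1.5, 31.1]
opening: 0.008
```

>>> arm_command --targets '[{"offset":[0,0,0],"rot":[0,0,0],"gripper":1},{"offset":[0,0,0],"rot":[0,0,0],"gripper":1},{"offset":[0,0,-2],"rot":[0,0,0],"gripper":1},{"offset":[0,0,-7],"rot":[0,0,0],"gripper":1},{"offset":[0,0,-11],"rot":[0,0,0],"gripper":1},{"offset":[0,0,-11],"rot":[0,0,0],"gripper":0.5},{"offset":[0,0,-11],"rot":[0,0,0],"gripper":0.5}]'

```text
time_s: 5.5
position: [0.6256, 0.12, 0.3238]
tcp_rot: [[0.999, -0.035, 0.004], [-0.035, -0.999, 0.0], [0.004, -0.0, -1.0]]
force: [0.6, -0.8, 0.5]
opening: 0.108
```

```bash
python3 -c "
from h import *
print(bot.read_state()['position'])
plan([.472,-.327,.32],12.6)
b=cap('side')
cv2.imwrite('pics/m2.png',cv2.resize(b['frame'][150:280,150:260,::-1],None,fx=4,fy=4,interpolation=2))"
```

```text
[0.62559641 0.11998437 0.32379553]
off [-13.8   45.2    0.31] rot [  0.02  -0.23 -14.59] t 5.5
```

View pics/m2.png

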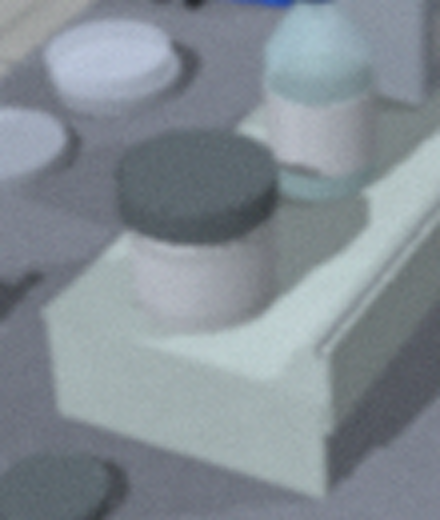

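The lid, around crop (197,185), now sits lower on the tub and looks level. Its top rim is at about (197,150), and the tub hasn't moved. Next I go to the holder.

>>> arm_command --targets '[{"offset":[-13.8,45.2,0],"rot":[0,-0.2,-14.6],"gripper":0},{"offset":[-13.8,45.2,0],"rot":[0,-0.2,-14.6],"gripper":0},{"offset":[-13.8,45.2,0],"rot":[0,-0.2,-14.6],"gripper":0},{"offset":[-13.8,45.2,0],"rot":[0,-0.2,-14.6],"gripper":0},{"offset":[-13.8,45.2,0],"rot":[0,-0.2,-14.6],"gripper":0},{"offset":[-13.8,45.2,0],"rot":[0,-0.2,-14.6],"gripper":0},{"offset":[-13.8,45.2,0],"rot":[0,-0.2,-14.6],"gripper":0},{"offset":[-13.8,45.2,0],"rot":[0,-0.2,-14.6],"gripper":0}]'

```text
time_s: 6.35
position: [0.494, -0.2581, 0.3199]
tcp_rot: [[0.976, 0.218, -0.006], [0.218, -0.976, 0.002], [-0.006, -0.004, -1.0]]
force: [0.6, 0.0, 0.5]
opening: 0.883
```

>>> arm_command --targets '[{"offset":[0,6,0],"rot":[0,0,0],"gripper":0},{"offset":[0,6,0],"rot":[0,0,0],"gripper":0},{"offset":[0,6,0],"rot":[0,0,0],"gripper":0}]'

```text
time_s: 6.65
position: [0.5082, -0.317, 0.3197]
tcp_rot: [[0.977, 0.215, -0.006], [0.215, -0.977, 0.002], [-0.005, -0.003, -1.0]]
force: [-0.2, -0.4, 0.2]
opening: 0.994
```

```bash
python3 -c "
from h import *
s=bot.read_state();print(s['position'],s['opening'])
plan([.472,-.327,.20],12.6)
plan([.472,-.327,.096],12.6)
"
```

```text
[ 0.50817484 -0.316997    0.31966294] 0.9936427273134478
off [-3.69  0.24 11.98] rot [-0.18  0.3  -0.17] t 6.65
off [-3.63  0.27 22.38] rot [-0.18  0.3  -0.17] t 6.65
```

>>> arm_command --targets '[{"offset":[-3.7,0.2,0],"rot":[-0.2,0.3,-0.2],"gripper":0},{"offset":[-3.7,0.2,4],"rot":[-0.2,0.3,-0.2],"gripper":0},{"offset":[-3.7,0.2,8],"rot":[-0.2,0.3,-0.2],"gripper":0},{"offset":[-3.7,0.2,12],"rot":[-0.2,0.3,-0.2],"gripper":0},{"offset":[-3.7,0.2,12],"rot":[-0.2,0.3,-0.2],"gripper":0},{"offset":[-3.7,0.2,12],"rot":[-0.2,0.3,-0.2],"gripper":0}]'

```text
time_s: 7.25
position: [0.4726, -0.3237, 0.2014]
tcp_rot: [[0.975, 0.223, 0.0], [0.223, -0.975, -0.0], [0.0, 0.0, -1.0]]
force: [1.0, 0.4, 0.3]
opening: 0.999
```

```bash
python3 -c "
from h import *
b=cap('side')
plan([.472,-.327,.096],12.6)
print(proj(b,[.472,-.327,.05]),proj(b,np.array(bot.read_state()['position'])-[0,0,.07]))
cv2.imwrite('pics/m3.png',cv2.resize(b['frame'][90:220,270:380,::-1],None,fx=4,fy=4,interpolation=2))"
```

```text
off [-0.21  0.15 10.69] rot [ 0.2  -0.13  0.28] t 7.3
[325.10133314 155.71186685] [326.53892027 129.41524345]
```

View pics/m3.png

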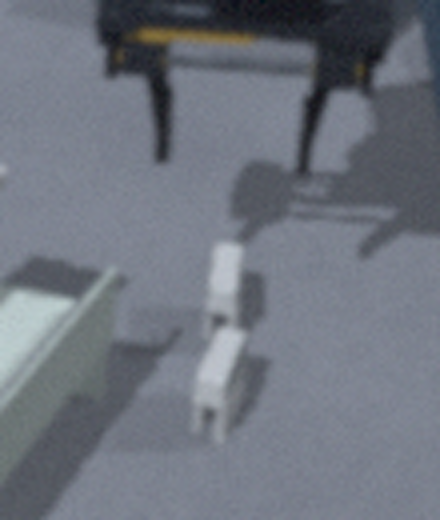

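The holder's top is at crop (226,265), predicted (220,263), midway between the fingers at (163,160) and (305,170). I descend and grip.

>>> arm_command --targets '[{"offset":[-0.1,0.2,4],"rot":[0,0,0],"gripper":0},{"offset":[-0.1,0.2,7.5],"rot":[0,0,0],"gripper":0},{"offset":[-0.1,0.2,10],"rot":[0,0,0],"gripper":0},{"offset":[-0.1,0.2,10.6],"rot":[0,0,0],"gripper":0},{"offset":[-0.1,0.2,10.6],"rot":[0,0,0],"gripper":0},{"offset":[-0.1,0.2,10.6],"rot":[0,0,0],"gripper":0.7},{"offset":[-0.1,0.2,10.6],"rot":[0,0,0],"gripper":0.7},{"offset":[-0.1,0.2,10.6],"rot":[0,0,0],"gripper":0.7}]'

```text
time_s: 8.1
position: [0.473, -0.3285, 0.0974]
tcp_rot: [[0.975, 0.222, 0.004], [0.222, -0.975, -0.005], [0.003, 0.005, -1.0]]
force: [-0.9, 0.2, -0.1]
opening: 0.81
```

>>> arm_command --targets '[{"offset":[0,0,0],"rot":[0,0,0],"gripper":1},{"offset":[0,0,0],"rot":[0,0,0],"gripper":1},{"offset":[0,0,0],"rot":[0,0,0],"gripper":1},{"offset":[0,0,0],"rot":[0,0,0],"gripper":1},{"offset":[0,0,0],"rot":[0,0,0],"gripper":1},{"offset":[0,0,0],"rot":[0,0,0],"gripper":1}]'

```text
time_s: 8.7
position: [0.4724, -0.3279, 0.0958]
tcp_rot: [[0.975, 0.222, 0.002], [0.222, -0.975, -0.002], [0.002, 0.003, -1.0]]
force: [-0.6, 0.6, 0.5]
opening: 0.268
```

>>> arm_command --targets '[{"offset":[0,0,0],"rot":[0,0,0],"gripper":1},{"offset":[0,0,0],"rot":[0,0,0],"gripper":1},{"offset":[0,0,0],"rot":[0,0,0],"gripper":1},{"offset":[0,0,-2],"rot":[0,0,0],"gripper":1},{"offset":[0,0,-6],"rot":[0,0,0],"gripper":1},{"offset":[0,0,-11],"rot":[0,0,0],"gripper":1},{"offset":[0,0,-14],"rot":[0,0,0],"gripper":1},{"offset":[0,0,-14],"rot":[0,0,0],"gripper":1}]'

```text
time_s: 9.5
position: [0.474, -0.3294, 0.2408]
tcp_rot: [[0.975, 0.222, 0.01], [0.222, -0.975, -0.01], [0.007, 0.012, -1.0]]
force: [0.7, 0.0, -0.9]
opening: 0.223
```

```bash
python3 -c "
from h import *
b=cap('side');p=bot.read_state();print(p['position'],p['opening'],p['force'])
uv=proj(b,np.array(p['position'])-[0,0,.07]);print(uv)
x,y=uv.astype(int)
cv2.imwrite('pics/m4.png',cv2.resize(b['frame'][max(0,y-60):y+60,x-60:x+60,::-1],None,fx=4,fy=4,interpolation=2))
plan([.42,-.327,.26],-1.6)
plan([.42,.119,.26],-1.6)
"
```

```text
[ 0.4728766  -0.32835334  0.23826718] 0.2258450860259592 [-0.54200911 -0.31629472 -0.84705227]
[328.05257438 117.08121149]
off [-5.12 -1.29 -2.21] rot [ 0.41 -0.32 14.41] t 9.55
off [  4.77 -44.78  -2.5 ] rot [ 0.41 -0.32 14.41] t 9.55
```

View pics/m4.png

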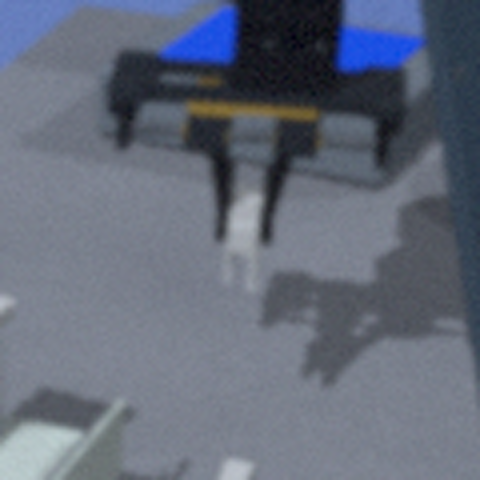

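The holder is gripped: opening 0.226 is about 19.6 mm, and the crop shows it hanging upright at (242,235). I carry it above the lip.

>>> arm_command --targets '[{"offset":[14.9,-42.7,-2.5],"rot":[0.4,-0.3,14.4],"gripper":1},{"offset":[14.9,-42.7,-2.5],"rot":[0.4,-0.3,14.4],"gripper":1},{"offset":[14.9,-42.7,-2.5],"rot":[0.4,-0.3,14.4],"gripper":1},{"offset":[14.9,-42.7,-2.5],"rot":[0.4,-0.3,14.4],"gripper":1},{"offset":[14.9,-42.7,-2.5],"rot":[0.4,-0.3,14.4],"gripper":1},{"offset":[14.9,-42.7,-2.5],"rot":[0.4,-0.3,14.4],"gripper":1},{"offset":[14.9,-42.7,-2.5],"rot":[0.4,-0.3,14.4],"gripper":1},{"offset":[14.9,-42.7,-2.5],"rot":[0.4,-0.3,14.4],"gripper":1}]'

```text
time_s: 10.35
position: [0.5155, 0.071, 0.2552]
tcp_rot: [[1.0, -0.028, -0.007], [-0.028, -1.0, 0.004], [-0.008, -0.004, -1.0]]
force: [1.0, -0.1, 0.2]
opening: 0.227
```

>>> arm_command --targets '[{"offset":[0,0,0],"rot":[0,0,0],"gripper":1},{"offset":[0,0,0],"rot":[0,0,0],"gripper":1}]'

```text
time_s: 10.55
position: [0.5157, 0.0702, 0.2554]
tcp_rot: [[1.0, -0.024, -0.007], [-0.024, -1.0, 0.004], [-0.007, -0.003, -1.0]]
force: [0.0, 0.0, -0.7]
opening: 0.231
```

```bash
python3 -c "
from h import *
print(bot.read_state()['position'])
plan([.521,.122,.215],-1.6)
"
```

```text
[0.51565931 0.07017603 0.25543887]
off [ 0.44 -5.18  4.06] rot [-0.19  0.4   0.2 ] t 10.55
```

>>> arm_command --targets '[{"offset":[0.4,-5.2,0],"rot":[-0.2,0.4,0.2],"gripper":1},{"offset":[0.4,-5.2,2],"rot":[-0.2,0.4,0.2],"gripper":1},{"offset":[0.4,-5.2,4],"rot":[-0.2,0.4,0.2],"gripper":1},{"offset":[0.4,-5.2,4],"rot":[-0.2,0.4,0.2],"gripper":1},{"offset":[0.4,-5.2,4],"rot":[-0.2,0.4,0.2],"gripper":1},{"offset":[0.4,-5.2,4],"rot":[-0.2,0.4,0.2],"gripper":1}]'

```text
time_s: 11.15
position: [0.5226, 0.1198, 0.2177]
tcp_rot: [[0.999, -0.033, 0.004], [-0.033, -0.999, 0.0], [0.004, -0.0, -1.0]]
force: [-0.0, 0.8, -1.6]
opening: 0.226
```

```bash
python3 -c "
from h import *
b=cap('side');p=np.array(bot.read_state()['position']);print(p)
plan([.521,.122,.215],-1.6)
f=cv2.resize(b['frame'][140:280,160:300,::-1],None,fx=4.2,fy=4.2,interpolation=2)
cv2.imwrite('pics/m5.png',f)
c=lambda q:((proj(b,q)-[160,140])*4.2).round(0)
R=np.array([[1,.0273,0],[-.0273,1,0],[0,0,1]])
for n,q in [('face out',[-.010,.035,-.0955]),('face in',[-.006,.035,-.0955]),('tongue in',[.006,.025,-.0955]),('tongue out',[.01,.025,-.0955]),('top',[0,.035,-.0455])]:print(n,c(p+R@np.array(q)))
for x in(.5165,.519,.5215,.524):print('lip end',x,c([x+.0273*.06,.1725+.007,.102]),'at y.157',c([x+.0273*.035,.157,.102]))
"
```

```text
[0.52271134 0.12001648 0.21791159]
off [-0.18 -0.19  0.29] rot [-0.02 -0.28 -0.29] t 11.2
face out [331. 351.]
face in [323. 349.]
tongue in [311. 332.]
tongue out [304. 330.]
top [310. 260.]
lip end 0.5165 [302. 410.] at y.157 [323. 385.]
lip end 0.519 [297. 409.] at y.157 [319. 384.]
lip end 0.5215 [292. 408.] at y.157 [314. 382.]
lip end 0.524 [288. 407.] at y.157 [309. 381.]
```

View pics/m5.png

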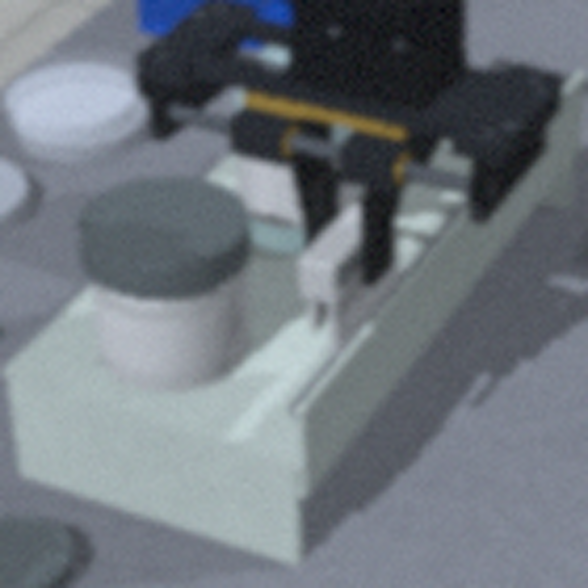

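The side crop shows the holder's legs at about (335,345) and (318,325), and the lip's end at (302,411). The estimates put the lip at x 0.517–0.521. I'll dip 6 mm below the lip's top, above the strip, and touch off.

>>> arm_command --targets '[{"offset":[-0.4,-0.2,0],"rot":[0,-0.2,0],"gripper":1},{"offset":[-0.4,-0.2,0.8],"rot":[0,-0.2,0],"gripper":1},{"offset":[-0.4,-0.2,1.3],"rot":[0,-0.2,0],"gripper":1},{"offset":[-0.4,-0.2,1.8],"rot":[0,-0.2,0],"gripper":1},{"offset":[-0.4,-0.2,1.8],"rot":[0,-0.2,0],"gripper":1}]'

```text
time_s: 11.7
position: [0.5176, 0.1231, 0.1982]
tcp_rot: [[1.0, -0.031, -0.002], [-0.031, -1.0, 0.0], [-0.002, -0.0, -1.0]]
force: [-1.3, 0.2, -1.2]
opening: 0.228
```

>>> arm_command --targets '[{"offset":[0,0,0.3],"rot":[0,0,0],"gripper":1},{"offset":[0,0,0.6],"rot":[0,0,0],"gripper":1},{"offset":[0,0,0.6],"rot":[0,0,0],"gripper":1}]'

```text
time_s: 12.0
position: [0.5189, 0.1231, 0.193]
tcp_rot: [[1.0, -0.031, 0.002], [-0.031, -1.0, 0.0], [0.002, -0.0, -1.0]]
force: [1.4, -0.6, -2.1]
opening: 0.23
```

>>> arm_command --targets '[{"offset":[-0.15,0,0.1],"rot":[0,0,0],"gripper":1},{"offset":[-0.25,0,0.1],"rot":[0,0,0],"gripper":1},{"offset":[-0.25,0,0.1],"rot":[0,0,0],"gripper":1}]'

```text
time_s: 12.3
position: [0.5183, 0.1231, 0.1928]
tcp_rot: [[0.999, -0.031, 0.007], [-0.031, -1.0, 0.0], [0.007, -0.001, -1.0]]
force: [5.6, 0.5, -3.0]
opening: 0.229
```

>>> arm_command --targets '[{"offset":[-0.1,0,0],"rot":[0,0,0],"gripper":1},{"offset":[-0.2,0,0],"rot":[0,0,0],"gripper":1},{"offset":[-0.2,0,0],"rot":[0,0,0],"gripper":1}]'

```text
time_s: 12.6
position: [0.5178, 0.1231, 0.193]
tcp_rot: [[0.999, -0.031, 0.011], [-0.031, -1.0, 0.0], [0.011, -0.001, -1.0]]
force: [8.1, -1.4, -4.3]
opening: 0.226
```

Contact came at x ≈ 0.5185: the tongue touched the lip's back, which puts the lip at ≈ 0.522 and agrees with the top view. I back off to about 1.5–2 mm from touch and push down.

>>> arm_command --targets '[{"offset":[0.6,0,0],"rot":[0,0,0],"gripper":1},{"offset":[0.6,0,0],"rot":[0,0,0],"gripper":1},{"offset":[0.6,0,0.2],"rot":[0,0,0],"gripper":1},{"offset":[0.6,0,0.4],"rot":[0,0,0],"gripper":1},{"offset":[0.6,0,0.4],"rot":[0,0,0],"gripper":1}]'

```text
time_s: 13.1
position: [0.5191, 0.1231, 0.1878]
tcp_rot: [[1.0, -0.031, -0.001], [-0.031, -1.0, 0.0], [-0.001, -0.0, -1.0]]
force: [0.9, -0.1, -1.1]
opening: 0.228
```

>>> arm_command --targets '[{"offset":[0,0,0.2],"rot":[0,0,0],"gripper":1},{"offset":[0,0,0.4],"rot":[0,0,0],"gripper":1},{"offset":[0,0,0.4],"rot":[0,0,0],"gripper":1}]'

```text
time_s: 13.4
position: [0.5192, 0.1231, 0.1837]
tcp_rot: [[1.0, -0.031, -0.001], [-0.031, -1.0, 0.0], [-0.001, -0.0, -1.0]]
force: [0.3, 0.3, -0.1]
opening: 0.229
```

>>> arm_command --targets '[{"offset":[0,0,0.2],"rot":[0,0,0],"gripper":1},{"offset":[0,0,0.4],"rot":[0,0,0],"gripper":1},{"offset":[0,0,0.6],"rot":[0,0,0],"gripper":1},{"offset":[0,0,0.6],"rot":[0,0,0],"gripper":1}]'

```text
time_s: 13.8
position: [0.5191, 0.1231, 0.1779]
tcp_rot: [[1.0, -0.031, -0.001], [-0.031, -1.0, 0.0], [-0.001, -0.0, -1.0]]
force: [-0.8, -0.2, 0.0]
opening: 0.232
```

>>> arm_command --targets '[{"offset":[0,0,0.3],"rot":[0,0,0],"gripper":1},{"offset":[0,0,0.6],"rot":[0,0,0],"gripper":1},{"offset":[0,0,0.6],"rot":[0,0,0],"gripper":1}]'

```text
time_s: 14.1
position: [0.5192, 0.123, 0.1715]
tcp_rot: [[1.0, -0.031, -0.002], [-0.031, -1.0, 0.0], [-0.002, -0.0, -1.0]]
force: [-1.3, 0.5, -2.5]
opening: 0.227
```

There was little resistance through the strip zone, so I'll look before pressing.

```bash
python3 -c "
from h import *
b=cap('side');s=bot.read_state();p=np.array(s['position']);print(p,s['force'])
f=cv2.resize(b['frame'][170:260,190:300,::-1],None,fx=7,fy=6.6,interpolation=2)
cv2.imwrite('pics/m6.png',f)
c=lambda q:((proj(b,q)-[190,170])*[7,6.6]).round(0)
R=np.array([[1,.0273,0],[-.0273,1,0],[0,0,1]])
for n,q in [('face out',[-.010,.035,-.0955]),('face top',[-.01,.035,-.0455]),('tongue edge top',[.01,.035,-.0455]),('tongue out',[.01,.025,-.0955])]:print(n,c(p+R@np.array(q)))
print('lip at y.157',c([.5225,.157,.102]))
"
```

```text
[0.51912204 0.123047   0.1715554 ] [-2.1215129  -1.00744485 -2.56658816]
face out [351. 481.]
face top [348. 352.]
tongue edge top [287. 336.]
tongue out [307. 447.]
lip at y.157 [313. 403.]
```

View pics/m6.png

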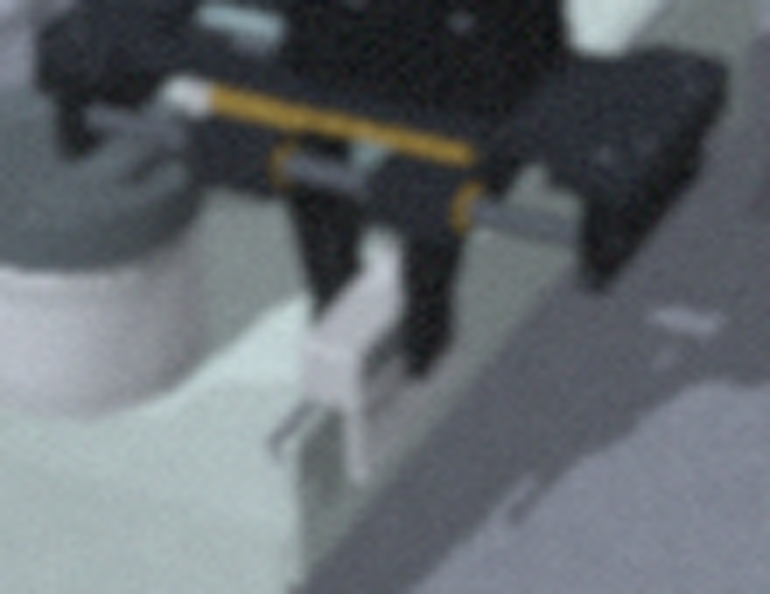

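The crop shows the ticket face hanging in front of the lip, with its lower corner at (360,480) (predicted (351,481)). The tongue is hidden behind the lip and the slot straddles it. I press to the stop.

>>> arm_command --targets '[{"offset":[0,0,0.2],"rot":[0,0,0],"gripper":1},{"offset":[0,0,0.4],"rot":[0,0,0],"gripper":1},{"offset":[0,0,0.4],"rot":[0,0,0],"gripper":1},{"offset":[0,0,0.4],"rot":[0,0,0],"gripper":1}]'

```text
time_s: 14.55
position: [0.5192, 0.1231, 0.1696]
tcp_rot: [[1.0, -0.031, -0.0], [-0.031, -1.0, 0.0], [-0.0, -0.0, -1.0]]
force: [-5.2, 0.4, 10.7]
opening: 0.228
```

>>> arm_command --targets '[{"offset":[0,0,0.1],"rot":[0,0,0],"gripper":1},{"offset":[0,0,0.2],"rot":[0,0,0],"gripper":1},{"offset":[0,0,0.2],"rot":[0,0,0],"gripper":1}]'

```text
time_s: 14.85
position: [0.5192, 0.1231, 0.1695]
tcp_rot: [[1.0, -0.031, 0.0], [-0.031, -1.0, -0.0], [0.0, 0.0, -1.0]]
force: [-8.0, -1.0, 24.8]
opening: 0.227
```

It is hard against the stop at z = 0.1695, exactly the predicted home, but 25 N is more than asked. I ease off towards about 12 N.

>>> arm_command --targets '[{"offset":[0,0,-0.16],"rot":[0,0,0],"gripper":1},{"offset":[0,0,-0.16],"rot":[0,0,0],"gripper":1},{"offset":[0,0,-0.16],"rot":[0,0,0],"gripper":1},{"offset":[0,0,-0.16],"rot":[0,0,0],"gripper":1}]'

```text
time_s: 15.25
position: [0.5192, 0.1231, 0.1696]
tcp_rot: [[1.0, -0.031, -0.0], [-0.031, -1.0, 0.0], [-0.0, -0.0, -1.0]]
force: [-5.3, -1.4, 14.3]
opening: 0.223
```

```bash
python3 -c "
from h import *
b=cap('side');s=bot.read_state();print(s['position'],s['force'],s['opening'],s['time_s'])
cv2.imwrite('pics/m7.png',cv2.resize(b['frame'][150:260,160:320,::-1],None,fx=4.5,fy=4.5,interpolation=2))
"
```

```text
[0.51925148 0.12307238 0.16957619] [-5.32648366 -0.09498316 14.74303273] 0.22630381910761385 15.3
```

View pics/m7.png

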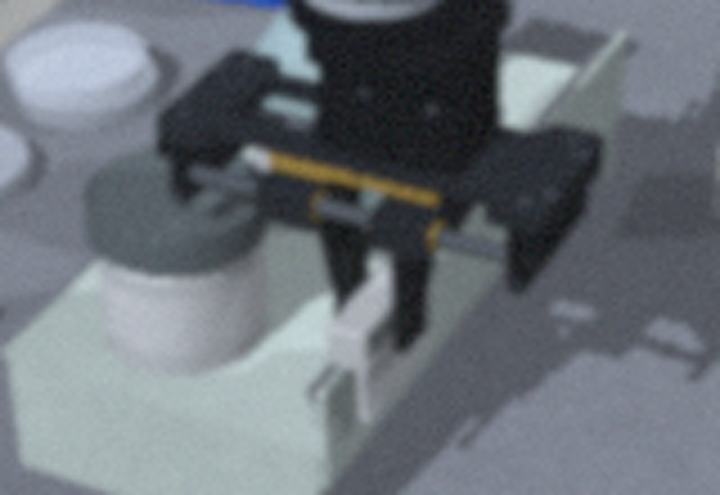

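The holder sits on the lip with its solid top at (365,330) and its face bottom at (362,415). The tub and its lid at (178,230) are level and in place. One last small ease, then I hand in.

>>> arm_command --targets '[{"offset":[0,0,-0.04],"rot":[0,0,0],"gripper":1},{"offset":[0,0,-0.04],"rot":[0,0,0],"gripper":1},{"offset":[0,0,-0.04],"rot":[0,0,0],"gripper":1}]'

```text
time_s: 15.6
position: [0.5192, 0.1231, 0.1696]
tcp_rot: [[1.0, -0.031, -0.0], [-0.031, -1.0, 0.0], [-0.0, -0.0, -1.0]]
force: [-5.0, -0.1, 10.6]
opening: 0.227
```

```bash
python3 -c "
from h import *
s=bot.read_state();print(s['position'],s['force'],s['opening'])
if s['force'][2]>8: print(ticket.hand_in())
s=bot.read_state();print(s['position'],s['force'],s['time_s'])
"
```

```text
[0.51924391 0.12307487 0.16960257] [-4.98202828 -0.1208608  10.64933266] 0.2273358666190163
the job is handed in; nothing more can be done
None
the job is handed in; nothing more can be done
```

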